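# Pair the wound coils with their steel cores

## Task

Pair each of the three round coils with the U-shaped core it fits and leave it fully home against the back of that core, flat on the bench. Two coils stand on the bench with their glue still setting: slide those along the bench without lifting or tipping them. The third, middle-sized one has to be picked out of the blue bin; leave the other parts in the bin and the other things on the bench where they are.

Things in the scene. Friction and masses are not known exactly. Their poses are not given: they have to be found in the camera images.
- coil_small: Small coil: round bobbin standing on its flat end, black flanges of diameter 36 mm at top and bottom (4 mm thick), slightly narrower yellow-taped winding between, steel-lined bore in the middle of the top (closed, nothing fits in); 28 mm tall, 70 g (varies by a third). Origin: centre of its underside; z up. Its yaw has no meaning. Starts on the bench.
- coil_large: Large coil: round bobbin standing on its flat end, black flanges of diameter 62 mm at top and bottom (4 mm thick), slightly narrower yellow-taped winding between, steel-lined bore in the middle of the top (closed, nothing fits in); 28 mm tall, 220 g (varies by a third). Origin: centre of its underside; z up. Its yaw has no meaning. Starts on the bench.
- coil_middle: Middle coil: round bobbin standing on its flat end, black flanges of diameter 48 mm at top and bottom (4 mm thick), slightly narrower yellow-taped winding between, steel-lined bore in the middle of the top (closed, nothing fits in); 28 mm tall, 130 g (varies by a third). Origin: centre of its underside; z up. Its yaw has no meaning. Starts in the blue bin.
- core_small_seat (a point): Small core, for the 36 mm coil: U of dark steel lying flat, 26 mm tall, fixed, no floor or roof. Opening 41 mm wide between straight arms 11 mm thick with rounded ends, reaching 27 mm forward of the flat inner back face. This point: coil's centre when home (midway between the arms, 18 mm in front of the inner back face), at bench level. y points out of the mouth, x along the rail, z up.
- core_middle_seat (a point): Middle core, for the 48 mm coil: U of dark steel lying flat, 26 mm tall, fixed, no floor or roof. Opening 53 mm wide between straight arms 11 mm thick with rounded ends, reaching 36 mm forward of the flat inner back face. This point: coil's centre when home (midway between the arms, 24 mm in front of the inner back face), at bench level. y points out of the mouth, x along the rail, z up.
- core_large_seat (a point): Large core, for the 62 mm coil: U of dark steel lying flat, 26 mm tall, fixed, no floor or roof. Opening 67 mm wide between straight arms 11 mm thick with rounded ends, reaching 46 mm forward of the flat inner back face. This point: coil's centre when home (midway between the arms, 31 mm in front of the inner back face), at bench level. y points out of the mouth, x along the rail, z up.
- rail: Aluminium rail 20 mm tall, 340 mm long, fixed, on the robot's right (-y side). The three cores stand side by side against it, 105 mm apart, in any order, mouths towards the middle of the bench (about +y, the rail's y). A coil that is home sticks out a quarter of its diameter beyond the arms. Origin: middle of the face the cores touch, at bench level; x along the rail.
- bin: Blue open bin, fixed, 270 mm along its x, 210 mm along its y, 50 mm tall, walls and floor 4 mm. Origin: centre of its underside. The coil lies in a row along the bin's x with a square bobbin and a bracket, in any order, 75 mm apart; beside the coil along the bin's y there are 40 mm or more free up to the two small bars by the walls.
- bin_square: Square-flanged bobbin in the bin, 36 mm square, 28 mm tall; not wanted. Origin: centre of its underside.
- bin_bracket: Small steel angle bracket in the bin, 32 x 36 mm, 30 mm tall; not wanted. Origin: centre of its underside.
- bin_bar: Dark steel bar in the bin by its -y wall, 70 x 10 x 10 mm; not wanted. Origin: centre of its underside.
- bin_bar2: Dark steel bar in the bin by its +y wall, 50 x 10 x 10 mm; not wanted. Origin: centre of its underside.
- square_coil: Square-flanged taped coil, 40 mm square, 28 mm tall, on the bench beyond the task's coils; fits no core, to be left alone. Origin: centre of its underside.
- tape_roll: Roll of yellow tape lying flat, 66 mm across, 19 mm tall; to be left alone. Origin: centre of its underside.
- screwdriver: Screwdriver lying on the bench near the robot, 160 mm long; to be left alone.
- empty_bobbin: Empty black square bobbin, 34 mm square, 24 mm tall, on the bench near the robot; to be left alone. Origin: centre of its underside.
Things that resemble listed ones, but are neither listed nor needed, are in the scene too. What is shaped like the part that bears core_large_seat but pink or red is not meant. Leave any orange or red look-alike of the coil_middle alone.

How it is judged:
At the end, for the whole second after the job is handed in: Each of the three coils is within 6 mm of its home point in its own core (horizontally), flat on the bench (underside under 5 mm, tilt under 6 degrees) and at rest; the other four parts of the bin are still inside the bin (horizontal distance between coil_small and core_small_seat below 0.006 m and height (world z) of each of coil_small, coil_middle, coil_large below 0.005 m and angle between each of coil_small, coil_middle, coil_large's own z axis and vertical below 0.1 rad and linear speed of each of coil_small, coil_middle, coil_large below 0.02 m/s and horizontal distance between coil_middle and core_middle_seat below 0.006 m and horizontal distance between coil_large and core_large_seat below 0.006 m and x of bin_square in the frame of bin between -0.135 and 0.135 m and y of bin_square in the frame of bin between -0.105 and 0.105 m and x of bin_bracket in the frame of bin between -0.135 and 0.135 m and y of bin_bracket in the frame of bin between -0.105 and 0.105 m and x of bin_bar in the frame of bin between -0.135 and 0.135 m and y of bin_bar in the frame of bin between -0.105 and 0.105 m and x of bin_bar2 in the frame of bin between -0.135 and 0.135 m and y of bin_bar2 in the frame of bin between -0.105 and 0.105 m); the robot touches nothing.
It fails at once if the small coil, which has to stay on the bench, is lifted more than 12 mm or tipped more than 17 degrees (height (world z) of coil_small above 0.012 m or angle between coil_small's own z axis and vertical above 0.3 rad).
It fails at once if the large coil, which has to stay on the bench, is lifted more than 12 mm or tipped more than 17 degrees (height (world z) of coil_large above 0.012 m or angle between coil_large's own z axis and vertical above 0.3 rad).
It fails at once if one of the other things on the bench is shifted by more than 30 mm (distance of any of square_coil, tape_roll, screwdriver, empty_bobbin from where it was at the start of the episode above 0.03 m).
It also fails if it takes over 72 s, if anything falls off the work surface, if the arm or the gripper's body presses on something with over 40 N, if the wrist force passes 120 N, or if a joint passes its speed limit or range.

## Robot

A 6-joint arm with a two-finger parallel gripper is mounted at the origin on the work surface. World frame = base frame: x ahead of the robot, y to its left, z up, the work surface at z = 0. Lengths are in m, angles in rad, forces in N, time in s.
With the tool pointing down it reaches from about 0.35 to 0.85 m from the base axis. Payload 8.1 kg.
Tool frame: the origin (TCP) lies at the centre of the arm's flange, where the gripper is bolted on; the fingertips stand 186 mm ahead of it and the grasp point (between the pads) lies 167 mm ahead of it; z points along the fingers, y is the line along which they close (so a half turn about z gives the same grasp; the last joint's range is limited). The gripper opens to 93 mm and grips with 3 to 60 N. Pads are 15 mm wide; open, the fingers measure 128 mm over their backs; the gripper's body (75 mm by 188 mm) begins 65 mm behind the grasp point.
Start: joints at [1.235, 0.13, 1.488, -0, 1.523, -0.085], TCP at [0.149, 0.581, 0.405] pointing down, gripper open.
Joint ranges: [-2.96, 2.96], [-0.89, 2.26], [0.02, 2.5], [-1.34, 4.48], [0, 2.73], [-2.66, 2.66]. Speed limits (rad/s): [2.39, 2.39, 2.79, 3.14, 3.14, 3.14].

## Interface

Orientations are given as a rotation vector (axis times angle).
In Python, from plant import read_state, read_camera, camera_params, robot gives the robot as it stands.
- The arm moves only by the tool carry_out, never from a script. Its argument "targets" is a list of rows, each an object of numbers: "hand": the opening in per cent of the stroke, from 0 (shut) to 100 (fully open); "x", "y", "z": the shift along the tool's x, y, z in m; "ax", "ay", "az": the turn, a rotation vector about the tool's x, y, z in rad. In form: [{"hand": .., "x": .., "y": .., "z": .., "ax": .., "ay": .., "az": ..}, ...]. A call has 1 to 8 rows; each row is the pose to reach, as a shift and turn from the pose commanded when the call began, along the tool's axes at that moment; what a row does not reach only later rows make up. A row lasts 1/8 s, in which the tool goes at most 62.5 mm and 10.7 degrees, less where a joint would pass 70% of its speed; a pose out of reach is approached as far as the arm can. A call with a gripper value outside its range is refused whole. The fingers move at their own pace and stop on an object; "newtons" is the grip in N (left out, the last holds). Time passes only in rows, so rows that repeat a pose let the fingers close. It gives the time, the measured TCP pose, the force, the opening and the grip force at its end, in the units of the state.
- read_state(): the state, without advancing time (a new reading comes with each control period).
- read_camera(name): name is "scene" or "top" or "wrist"; returns (picture, depth): 400x640x3 uint8, blue, green, red; 400x640 float32, m along the optical axis (not along the pixel's ray), 0 where there is no reading.
- camera_params(name): a dict with "fx", "fy", "cx", "cy" (pixels), "position" and "rotation" of the camera in the world. Camera axes: x right, y up, looking along -z (the intrinsics and any distortion apply to the point x, -y, -z); pixel columns grow to the right and rows downward; lengths in m; the calibration is good to about 2 mm. The wrist camera is an equidistant fisheye: a pixel r from the principal point sees the ray r / f radians off the axis. A picture is of the moment at which its call begins: read the wrist's pose just before it. camera_params takes no time and is no camera call; for the wrist camera it gives the pose at the moment of the call.
- robot.close_job(): hands the job in; it is judged then, once.
The state is a dict: "t": time; "q": joint angles; "dq": joint speeds; "joint_torque": joint torques, N m; "tool_pos": TCP position; "orientation": TCP orientation; "force": force on the tool from outside, world axes, zero at the start; "wrist_torque": the same for the moment, N m; "opening": finger opening in m; "gripper_force": force on a finger pad.
Only numpy, scipy, OpenCV 4.12 (cv2) and the standard library are available. Lean on these libraries where they do the work, as an engineer would, in place of code of your own. Each camera call takes 0.05 s, during which the arm holds its last target. There are 200 camera calls.

## Working session

There is one attempt and no reset: what is moved stays moved. The work goes in short steps, Python scripts to look and compute and a tool call to move; the robot and the scene stay as the last step left them, time stands still between calls to the robot, and variables do not carry over. Pictures are saved under pics/ and viewed, at most 10 in all, crops included, and the job is handed in when it is done.

Besides the shell and the picture viewer there is one more tool, called after ">>>" by a JSON object that holds its "fn" and its "kwargs", one argument or row to a line. carry_out: Moves the arm, as the interface text tells. Its arguments: {"type":"object","properties":{"targets":{"type":"array","items":{"type":"object","properties":{"hand":{"type":"number"},"x":{"type":"number"},"y":{"type":"number"},"z":{"type":"number"},"ax":{"type":"number"},"ay":{"type":"number"},"az":{"type":"number"}}}},"newtons":{"type":"number"}},"required":["targets"]}

```bash
mkdir -p pics; ls; python3 - <<'E'
from plant import *
import cv2,numpy as np
for n in("top","scene"):
    im,d=read_camera(n); cv2.imwrite(f"pics/{n}0.png",im); np.save(f"/tmp/{n}0.npy",d); p=camera_params(n); print(n,p)
print(read_state())
E
```

```text
pics
top {'fx': 441.37842579266203, 'fy': 441.37842579266203, 'cx': 317.8912222478916, 'cy': 199.86791338120048, 'position': array([0.39828428, 0.04951819, 1.25929092]), 'rotation': array([ 0.0643362 , -0.10446629, -1.54602712])}
scene {'fx': 407.16935476662405, 'fy': 407.16935476662405, 'cx': 316.2620585180006, 'cy': 202.94998271860885, 'position': array([ 1.59090542, -0.07646821,  0.99168152]), 'rotation': array([0.689864  , 0.5984195 , 1.37715409])}
{'t': 0.1, 'q': array([ 1.23460903e+00,  1.31091216e-01,  1.48914945e+00,  1.75053414e-05,
        1.52296863e+00, -8.54075642e-02]), 'dq': array([-0.00019397, -0.00046142, -0.00260356,  0.00083659, -0.00027306,
        0.00011799]), 'joint_torque': array([ 1.40714441e-03, -5.61337781e+01, -4.93096805e+01,  7.70463631e-02,
        2.91969732e-02, -7.49920173e-05]), 'tool_pos': array([0.1488111 , 0.58105355, 0.40380025]), 'orientation': array([-3.92849204e-01, -3.11657425e+00,  2.47717248e-03]), 'force': array([ 0.71513715,  0.6458391 , -0.10165251]), 'wrist_torque': array([-0.03286413,  0.00423613,  0.00304517]), 'gripper_force': 0.0, 'opening': 0.09292792911688562}
```

View pics/top0.png

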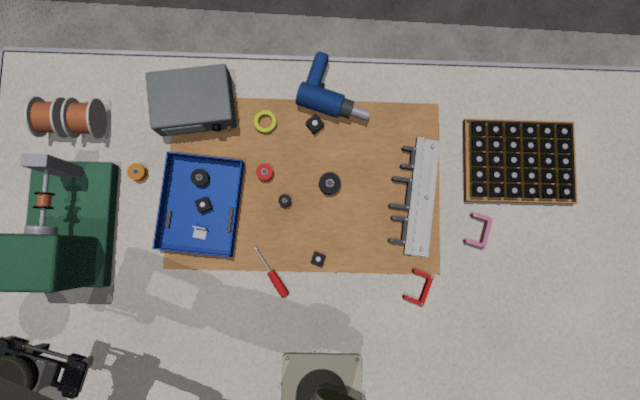

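View pics/scene0.png

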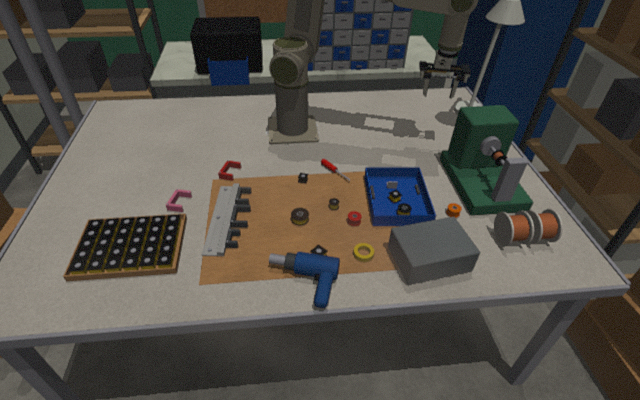

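```bash
cat > h.py <<'E'
import numpy as np,cv2
from scipy.spatial.transform import Rotation as R
from plant import *
def cast(p,u,v,z,fish=False):
    u=np.atleast_1d(u).astype(float);v=np.atleast_1d(v).astype(float)
    a=(u-p['cx'])/p['fx'];b=(v-p['cy'])/p['fy']
    if fish:
        r=np.hypot(a,b)+1e-9;k=np.sin(r)/r
        d=np.c_[a*k,-b*k,-np.cos(r)]
    else: d=np.c_[a,-b,-np.ones_like(a)]
    d=R.from_rotvec(p['rotation']).apply(d)
    o=np.array(p['position']);return o+d*((z-o[2])/d[:,2])[:,None]
E
python3 - <<'E'
from h import *
im=cv2.imread('pics/top0.png');p=camera_params('top');d=np.load('/tmp/top0.npy')
c=im[100:280,150:450];cv2.imwrite('pics/crop.png',cv2.resize(c,(800,480),interpolation=cv2.INTER_CUBIC))
m=(im.max(2)<75).astype(np.uint8);m[:100]=0;m[280:]=0;m[:,:240]=0;m[:,445:]=0
n,l,s,ce=cv2.connectedComponentsWithStats(m)
for i in range(1,n):
    if s[i,4]>15: print(s[i],ce[i].round(1),cast(p,*ce[i],.026)[0].round(4), (cast(p,s[i,0],ce[i][1],.026)[0]).round(4))
for u,v,z in[(329,183,.028),(285,201,.028),(200,178,.032)]:
    print(d[v-6:v+7:3,u-6:u+7:3].round(3)[2],cast(p,u,v,z))
E
```

```text
[296 101  57  18 232] [327.6 110.7] [ 0.7907 -0.0031  0.026 ] [0.7879 0.0877 0.026 ]
[343 100  11   5  31] [348.1 101.5] [ 0.8197 -0.0617  0.026 ] [ 0.8193 -0.047   0.026 ]
[306 114  18  20 188] [314.5 124. ] [0.7505 0.0336 0.026 ] [0.7498 0.0581 0.026 ]
[402 148  11  16  48] [408.2 153. ] [ 0.6733 -0.236   0.026 ] [ 0.6728 -0.2182  0.026 ]
[240 162   5  40  95] [241.6 178.4] [0.5876 0.2353 0.026 ] [0.5874 0.2397 0.026 ]
[400 165  14   7  32] [406.3 167.9] [ 0.63   -0.2306  0.026 ] [ 0.6295 -0.2126  0.026 ]
[319 173  21  22 298] [329.2 183.6] [ 0.579  -0.0116  0.026 ] [0.5783 0.0172 0.026 ]
[392 178  17  27  70] [403.1 186.8] [ 0.5752 -0.2216  0.026 ] [ 0.5744 -0.1899  0.026 ]
[279 195  12  13  99] [284.7 200.9] [0.527  0.1125 0.026 ] [0.5266 0.1283 0.026 ]
[388 205  21   7  32] [398.4 208. ] [ 0.5147 -0.2083  0.026 ] [ 0.5139 -0.1788  0.026 ]
[397 220   8  20  40] [401.8 227.3] [ 0.4606 -0.2179  0.026 ] [ 0.4602 -0.2044  0.026 ]
[311 252  14  15 104] [317.8 259. ] [0.3674 0.0162 0.026 ] [0.367  0.0349 0.026 ]
[1.247 1.243 1.243 1.243 1.244] [[ 0.58053815 -0.01093106  0.028     ]]
[1.237 1.234 1.233 1.235 1.264] [[0.52648546 0.11141616 0.028     ]]
[1.233 1.236 1.235 1.232 1.229] [[0.58483693 0.3500324  0.032     ]]
```

View pics/crop.png

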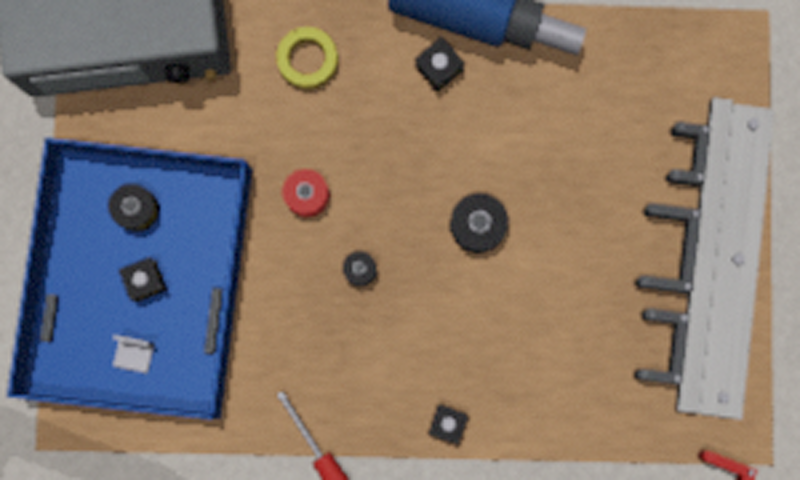

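```bash
cat >> h.py <<'E'
def go(pos,yaw):
    """shift and turn to reach TCP pos with tool down and tool y axis at world heading yaw"""
    s=read_state();T=R.from_rotvec(s['orientation'])
    y=np.array([np.cos(yaw),np.sin(yaw),0]);z=np.array([0,0,-1.]);x=np.cross(y,z)
    G=R.from_matrix(np.c_[x,y,z])
    print('t',round(s['t'],2),'tcp',s['tool_pos'].round(4),'shift',T.inv().apply(np.array(pos)-s['tool_pos']).round(4),'turn',(T.inv()*G).as_rotvec().round(4),'q',s['q'].round(2))
E
python3 - <<'E'
from h import *
im=cv2.imread('pics/top0.png');p=camera_params('top')
hsv=cv2.cvtColor(im,cv2.COLOR_BGR2HSV)
m=((hsv[...,1]<40)&(hsv[...,2]>110)).astype(np.uint8);m[:125]=0;m[265:]=0;m[:,:395]=0;m[:,440:]=0
n,l,s,ce=cv2.connectedComponentsWithStats(m);i=1+np.argmax(s[1:,4]);print(s[i])
c=np.argwhere(l==i)[:,::-1].astype(np.float32)
w=cast(p,c[:,0],c[:,1],.02)[:,:2].astype(np.float32)
r=cv2.minAreaRect(w);print(r,cv2.boxPoints(r))
s=read_state();print(R.from_rotvec(s['orientation']).as_matrix().round(3))
for yaw in(-np.pi/2+1.67-.1,):
  go([.56,-.1,.40],0.1);go([.56,-.1,.40],0.1+np.pi)
E
```

```text
[ 403  125   37  132 2913]
((0.5722161531448364, -0.28429776430130005), (0.09207960218191147, 0.3823147416114807), 83.49039459228516) [[ 0.37707168 -0.30836928]
 [ 0.7569216  -0.35171223]
 [ 0.7673606  -0.26022625]
 [ 0.38751072 -0.2168833 ]]
[[-0.969  0.248 -0.001]
 [ 0.248  0.969 -0.002]
 [ 0.    -0.002 -1.   ]]
t 0.1 tcp [0.1488 0.5811 0.4038] shift [-0.5673 -0.5577  0.0046] turn [-1.50e-03  8.00e-04  1.22e+00] q [ 1.23  0.13  1.49  0.    1.52 -0.09]
t 0.1 tcp [0.1488 0.5811 0.4038] shift [-0.5673 -0.5577  0.0046] turn [-9.0000e-04 -1.7000e-03 -1.9216e+00] q [ 1.23  0.13  1.49  0.    1.52 -0.09]
```

```bash
python3 -c "
from h import *
go([.55,-.11,.36],-.11)"
```

```text
t 0.1 tcp [0.1488 0.5811 0.4038] shift [-0.5601 -0.5698  0.0446] turn [-1.40e-03  1.00e-03  1.43e+00] q [ 1.23  0.13  1.49  0.    1.52 -0.09]
```

>>> {"fn": "carry_out", "kwargs": {
  "targets": [
    {"x":-0.28,"y":-0.285,"z":0.0,"az":0.75},
    {"x":-0.28,"y":-0.285,"z":0.0,"az":0.75},
    {"x":-0.28,"y":-0.285,"z":0.0,"az":0.75},
    {"x":-0.56,"y":-0.57,"z":0.0446,"ax":-0.0014,"ay":0.001,"az":1.43},
    {"x":-0.56,"y":-0.57,"z":0.0446,"ax":-0.0014,"ay":0.001,"az":1.43},
    {"x":-0.56,"y":-0.57,"z":0.0446,"ax":-0.0014,"ay":0.001,"az":1.43},
    {"x":-0.56,"y":-0.57,"z":0.0446,"ax":-0.0014,"ay":0.001,"az":1.43},
    {"x":-0.56,"y":-0.57,"z":0.0446,"ax":-0.0014,"ay":0.001,"az":1.43}
  ]
}}

```text
schema error: expected keys hand, x, y, z, ax, ay, az
```

```bash
python3 -c "
from h import *
go([.55,-.11,.36],-.11)"
```

```text
t 0.1 tcp [0.1488 0.5811 0.4038] shift [-0.5601 -0.5698  0.0446] turn [-1.40e-03  1.00e-03  1.43e+00] q [ 1.23  0.13  1.49  0.    1.52 -0.09]
```

>>> {"fn": "carry_out", "kwargs": {
  "targets": [
    {"hand":100,"x":-0.56,"y":-0.57,"z":0.0446,"ax":0,"ay":0,"az":1.43},
    {"hand":100,"x":-0.56,"y":-0.57,"z":0.0446,"ax":0,"ay":0,"az":1.43},
    {"hand":100,"x":-0.56,"y":-0.57,"z":0.0446,"ax":0,"ay":0,"az":1.43},
    {"hand":100,"x":-0.56,"y":-0.57,"z":0.0446,"ax":0,"ay":0,"az":1.43},
    {"hand":100,"x":-0.56,"y":-0.57,"z":0.0446,"ax":0,"ay":0,"az":1.43},
    {"hand":100,"x":-0.56,"y":-0.57,"z":0.0446,"ax":0,"ay":0,"az":1.43},
    {"hand":100,"x":-0.56,"y":-0.57,"z":0.0446,"ax":0,"ay":0,"az":1.43},
    {"hand":100,"x":-0.56,"y":-0.57,"z":0.0446,"ax":0,"ay":0,"az":1.43}
  ]
}}

```text
t: 1.1
tool_pos: [0.3998, 0.1475, 0.3767]
orientation: [2.345, 2.09, 0.001]
force: [0.8, 0.5, 0.1]
opening: 0.0932
gripper_force: 0.0
```

```bash
python3 -c "
from h import *
go([.55,-.11,.36],-.11)"
```

```text
t 1.1 tcp [0.3998 0.1475 0.3767] shift [-0.2386  0.1787  0.0167] turn [ 0.0003 -0.0002 -0.0048] q [ 0.23 -0.35  1.98  0.    1.51  0.35]
```

>>> {"fn": "carry_out", "kwargs": {
  "targets": [
    {"hand":100,"x":-0.239,"y":0.179,"z":0.017,"ax":0,"ay":0,"az":0},
    {"hand":100,"x":-0.239,"y":0.179,"z":0.017,"ax":0,"ay":0,"az":0},
    {"hand":100,"x":-0.239,"y":0.179,"z":0.017,"ax":0,"ay":0,"az":0},
    {"hand":100,"x":-0.239,"y":0.179,"z":0.017,"ax":0,"ay":0,"az":0},
    {"hand":100,"x":-0.239,"y":0.179,"z":0.017,"ax":0,"ay":0,"az":0},
    {"hand":100,"x":-0.239,"y":0.179,"z":0.017,"ax":0,"ay":0,"az":0},
    {"hand":100,"x":-0.239,"y":0.179,"z":0.017,"ax":0,"ay":0,"az":0}
  ]
}}

```text
t: 1.98
tool_pos: [0.5508, -0.1075, 0.3592]
orientation: [-2.34, -2.094, 0.001]
force: [0.3, 0.3, -0.5]
opening: 0.0935
gripper_force: 0.0
```

```bash
python3 -c "
from h import *
go([.55,-.11,.36],-.11)
p=camera_params('wrist');im,d=read_camera('wrist');print(p);cv2.imwrite('pics/w1.png',im);np.save('/tmp/w1.npy',d)
import pickle;pickle.dump(p,open('/tmp/w1.pkl','wb'))"
```

```text
t 1.98 tcp [ 0.5508 -0.1075  0.3592] shift [-0.0025 -0.0005 -0.0008] turn [-0.0015 -0.0007 -0.0005] q [-0.28  0.05  1.65  0.    1.44 -0.17]
{'fx': 309.70691628693146, 'fy': 309.70691628693146, 'cx': 320.8670934627285, 'cy': 199.11097264151113, 'position': array([ 0.55913055, -0.03289021,  0.33959769]), 'rotation': array([-0.27202411,  0.01717493, -0.10973469])}
```

View pics/w1.png

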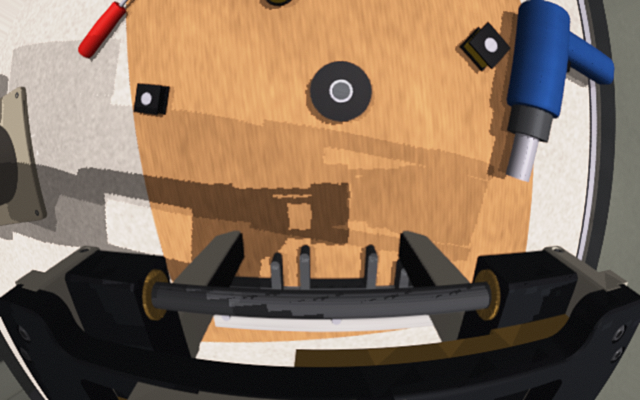

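>>> {"fn": "carry_out", "kwargs": {
  "targets": [
    {"hand":100,"x":-0.18,"y":0,"z":0,"ax":0,"ay":0,"az":0},
    {"hand":100,"x":-0.18,"y":0,"z":0,"ax":0,"ay":0,"az":0},
    {"hand":100,"x":-0.18,"y":0,"z":0,"ax":0,"ay":0,"az":0},
    {"hand":100,"x":-0.18,"y":0,"z":0,"ax":0,"ay":0,"az":0},
    {"hand":100,"x":-0.18,"y":0,"z":0,"ax":0,"ay":0,"az":0},
    {"hand":100,"x":-0.18,"y":0,"z":0,"ax":0,"ay":0,"az":0}
  ]
}}

```text
t: 2.78
tool_pos: [0.5318, -0.2848, 0.3601]
orientation: [-2.338, -2.099, -0.001]
force: [0.1, 0.3, -0.4]
opening: 0.0933
gripper_force: 0.0
```

```bash
python3 -c "
from h import *
import pickle
p1=pickle.load(open('/tmp/w1.pkl','rb'));print(cast(p1,341,91,.028,True))
go([.55,-.11,.36],-.11)
p=camera_params('wrist');im,d=read_camera('wrist');print(p);cv2.imwrite('pics/w2.png',im);np.save('/tmp/w2.npy',d)
pickle.dump(p,open('/tmp/w2.pkl','wb'))"
```

```text
[[ 0.58094509 -0.01108696  0.028     ]]
t 2.77 tcp [ 0.5318 -0.2848  0.3601] shift [ 1.757e-01 -7.000e-04  1.000e-04] turn [ 0.0002 -0.0003  0.0023] q [-0.58  0.16  1.53  0.    1.44 -0.47]
{'fx': 309.70691628693146, 'fy': 309.70691628693146, 'cx': 320.8670934627285, 'cy': 199.11097264151113, 'position': array([ 0.53992102, -0.21011164,  0.34041947]), 'rotation': array([-0.27246939,  0.01513662, -0.10719607])}
```

View pics/w2.png

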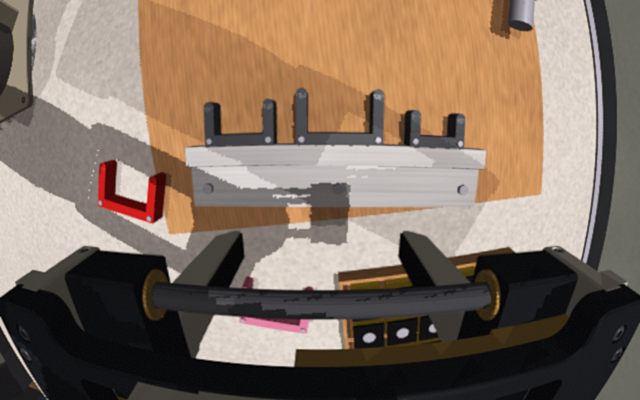

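```bash
python3 - <<'E'
from h import *
import pickle
p=pickle.load(open('/tmp/w2.pkl','rb'));d=np.load('/tmp/w2.npy')
v,u=np.mgrid[80:215,180:500];v=v.ravel();u=u.ravel()
a=(u-p['cx'])/p['fx'];b=(v-p['cy'])/p['fy'];r=np.hypot(a,b)+1e-9
D=np.c_[a*np.sin(r)/r/np.cos(r),-b*np.sin(r)/r/np.cos(r),-np.ones_like(a)]*d[v,u][:,None]
W=R.from_rotvec(p['rotation']).apply(D)+p['position']
print(np.histogram(W[:,2],bins=np.arange(-.006,.036,.003)))
top=(W[:,2]>.0235)&(W[:,2]<.029);rail=(W[:,2]>.0175)&(W[:,2]<.0225)&(v>140)
rr=cv2.minAreaRect(W[rail][:,:2].astype(np.float32));print('rail',rr)
bx=cv2.boxPoints(rr);e=bx[np.argsort(bx[:,1])]
m=np.zeros(d.shape,np.uint8);m[v[top],u[top]]=1
n,l,s,c=cv2.connectedComponentsWithStats(m)
f=W[rail];f=f[:,:2]
for i in range(1,n):
    if s[i,4]>100:
        P=cast(p,*np.argwhere(l==i)[:,::-1].T,.026,True)[:,:2]
        q=cv2.minAreaRect(P.astype(np.float32));print(s[i],q,cv2.boxPoints(q).round(4).tolist())
# heading via screws
S=cast(p,[209,268,300,378,417,459],[139,139,139,138,140,141],.026,True);print(S.round(4));print(np.polyfit(S[:,0],S[:,1],1))
E
```

```text
(array([    0,  2354, 17407,  9346,  2234,   399,   141,   210,  4966,
        1336,  3646,   988,     2]), array([-0.006, -0.003,  0.   ,  0.003,  0.006,  0.009,  0.012,  0.015,
        0.018,  0.021,  0.024,  0.027,  0.03 ,  0.033]))
rail ((0.554345965385437, -0.2512209415435791), (0.02777516283094883, 0.33998903632164), 83.65428161621094)
[ 295   88   90   58 1967] ((0.5585893392562866, -0.21379926800727844), (0.057996027171611786, 0.09001003205776215), 83.88543701171875) [[0.5108000040054321, -0.2378000020980835], [0.6001999974250793, -0.24740000069141388], [0.6064000129699707, -0.18979999423027039], [0.5169000029563904, -0.18019999563694]]
[ 203   98   72   50 1559] ((0.45362573862075806, -0.20719443261623383), (0.048457711935043335, 0.07631736248731613), 83.9993896484375) [[0.413100004196167, -0.2273000031709671], [0.48899999260902405, -0.2353000044822693], [0.49410000443458557, -0.18709999322891235], [0.41819998621940613, -0.17910000681877136]]
[ 409  110   57   39 1107] ((0.6616114377975464, -0.23477378487586975), (0.03858175128698349, 0.06481395661830902), 84.16156005859375) [[0.6273999810218811, -0.2506999969482422], [0.6919000148773193, -0.2572999894618988], [0.6958000063896179, -0.21889999508857727], [0.6312999725341797, -0.21230000257492065]]
[[ 0.4199 -0.2192  0.026 ]
 [ 0.4835 -0.2283  0.026 ]
 [ 0.5161 -0.2324  0.026 ]
 [ 0.5954 -0.2393  0.026 ]
 [ 0.6371 -0.2446  0.026 ]
 [ 0.6861 -0.2487  0.026 ]]
[-0.10824466 -0.17519304]
```

```bash
python3 -c "
from h import *
go([.581,-.011,.191],-.108)"
```

```text
t 2.83 tcp [ 0.5318 -0.2849  0.3601] shift [0.2776 0.0195 0.1691] turn [ 0.0002 -0.0002  0.0003] q [-0.58  0.16  1.53  0.    1.44 -0.47]
```

>>> {"fn": "carry_out", "kwargs": {
  "targets": [
    {"hand":100,"x":0.278,"y":0.0195,"z":0.05,"ax":0,"ay":0,"az":0},
    {"hand":100,"x":0.278,"y":0.0195,"z":0.05,"ax":0,"ay":0,"az":0},
    {"hand":100,"x":0.278,"y":0.0195,"z":0.05,"ax":0,"ay":0,"az":0},
    {"hand":100,"x":0.278,"y":0.0195,"z":0.05,"ax":0,"ay":0,"az":0},
    {"hand":100,"x":0.278,"y":0.0195,"z":0.05,"ax":0,"ay":0,"az":0},
    {"hand":100,"x":0.278,"y":0.0195,"z":0.09,"ax":0,"ay":0,"az":0},
    {"hand":100,"x":0.278,"y":0.0195,"z":0.13,"ax":0,"ay":0,"az":0},
    {"hand":100,"x":0.278,"y":0.0195,"z":0.13,"ax":0,"ay":0,"az":0}
  ]
}}

```text
t: 3.82
tool_pos: [0.579, -0.011, 0.2263]
orientation: [-2.334, -2.094, 0.008]
force: [-0.1, -0.3, -0.8]
opening: 0.0932
gripper_force: 0.0
```

```bash
python3 -c "
from h import *
go([.581,-.011,.191],-.108)"
```

```text
t 3.83 tcp [ 0.579  -0.011   0.2263] shift [0.0002 0.0022 0.0353] turn [-0.0074 -0.0001 -0.0001] q [-0.11  0.23  1.71  0.    1.2   0.  ]
```

>>> {"fn": "carry_out", "kwargs": {
  "targets": [
    {"hand":100,"x":0,"y":0.001,"z":0.02,"ax":0,"ay":0,"az":0},
    {"hand":100,"x":0,"y":0.001,"z":0.034,"ax":0,"ay":0,"az":0},
    {"hand":100,"x":0,"y":0.001,"z":0.034,"ax":0,"ay":0,"az":0},
    {"hand":60,"x":0,"y":0.001,"z":0.034,"ax":0,"ay":0,"az":0},
    {"hand":60,"x":0,"y":0.001,"z":0.034,"ax":0,"ay":0,"az":0},
    {"hand":60,"x":0,"y":0.001,"z":0.034,"ax":0,"ay":0,"az":0},
    {"hand":60,"x":0,"y":0.001,"z":0.034,"ax":0,"ay":0,"az":0},
    {"hand":60,"x":0,"y":0.001,"z":0.034,"ax":0,"ay":0,"az":0}
  ],
  "newtons": 5
}}

```text
t: 4.82
tool_pos: [0.5823, -0.0126, 0.1962]
orientation: [2.34, 2.096, 0.0]
force: [-2.8, 0.8, 3.1]
opening: 0.0615
gripper_force: 5.0
```

```bash
python3 -c "
from h import *
go([.560+.0292*.108/.994,-.1999+.029,.191],-.108)"
```

```text
t 4.83 tcp [ 0.5823 -0.0126  0.1962] shift [-0.1594 -0.0016  0.0052] turn [ 0.0001  0.0001 -0.002 ] q [-0.11  0.28  1.72 -0.    1.14  0.  ]
```

>>> {"fn": "carry_out", "kwargs": {
  "targets": [
    {"hand":60,"x":-0.01,"y":0,"z":0,"ax":0,"ay":0,"az":0},
    {"hand":60,"x":-0.035,"y":0,"z":0,"ax":0,"ay":0,"az":0},
    {"hand":60,"x":-0.06,"y":0,"z":0,"ax":0,"ay":0,"az":0},
    {"hand":60,"x":-0.085,"y":-0.001,"z":0,"ax":0,"ay":0,"az":0},
    {"hand":60,"x":-0.11,"y":-0.001,"z":0,"ax":0,"ay":0,"az":0},
    {"hand":60,"x":-0.13,"y":-0.001,"z":0,"ax":0,"ay":0,"az":0},
    {"hand":60,"x":-0.14,"y":-0.001,"z":0,"ax":0,"ay":0,"az":0},
    {"hand":60,"x":-0.14,"y":-0.001,"z":0,"ax":0,"ay":0,"az":0}
  ]
}}

```text
t: 5.82
tool_pos: [0.5659, -0.1528, 0.1962]
orientation: [2.34, 2.094, -0.001]
force: [-1.6, -3.5, 4.2]
opening: 0.0617
gripper_force: 5.0
```

```bash
python3 -c "
from h import *
import pickle
go([.560+.0292*.108/.994,-.1999+.029,.191],-.108)
im,d=read_camera('top');p=camera_params('top');cv2.imwrite('pics/t2.png',im);c=im[120:270,300:450];cv2.imwrite('pics/t2c.png',cv2.resize(c,(600,600),interpolation=cv2.INTER_CUBIC))"
```

```text
t 5.83 tcp [ 0.5659 -0.1528  0.1962] shift [-0.0182 -0.0008  0.0052] turn [ 0.0007  0.0015 -0.0028] q [-0.35  0.29  1.71 -0.    1.14 -0.24]
```

>>> {"fn": "carry_out", "kwargs": {
  "targets": [
    {"hand":60,"x":-0.008,"y":-0.001,"z":0,"ax":0,"ay":0,"az":0},
    {"hand":60,"x":-0.016,"y":-0.001,"z":0,"ax":0,"ay":0,"az":0},
    {"hand":60,"x":-0.016,"y":-0.001,"z":0,"ax":0,"ay":0,"az":0},
    {"hand":85,"x":-0.016,"y":-0.001,"z":0,"ax":0,"ay":0,"az":0},
    {"hand":85,"x":-0.016,"y":-0.001,"z":0,"ax":0,"ay":0,"az":0},
    {"hand":85,"x":0.02,"y":-0.001,"z":0,"ax":0,"ay":0,"az":0},
    {"hand":85,"x":0.036,"y":-0.001,"z":0,"ax":0,"ay":0,"az":0},
    {"hand":85,"x":0.036,"y":-0.001,"z":0,"ax":0,"ay":0,"az":0}
  ]
}}

```text
t: 6.88
tool_pos: [0.5688, -0.1147, 0.1956]
orientation: [-2.337, -2.098, 0.001]
force: [0.4, 0.3, -0.2]
opening: 0.0791
gripper_force: 0.0
```

```bash
python3 -c "
from h import *
import pickle
go([.560+.0345*.108,-.1999+.0345,.191],-.108)
p=camera_params('wrist');im,d=read_camera('wrist');cv2.imwrite('pics/w3.png',im)
pickle.dump(p,open('/tmp/w3.pkl','wb'))"
```

```text
t 6.88 tcp [ 0.5688 -0.1147  0.1956] shift [-0.0509  0.0004  0.0046] turn [-0.0006  0.      0.0003] q [-0.29  0.28  1.72 -0.    1.14 -0.18]
```

View pics/w3.png

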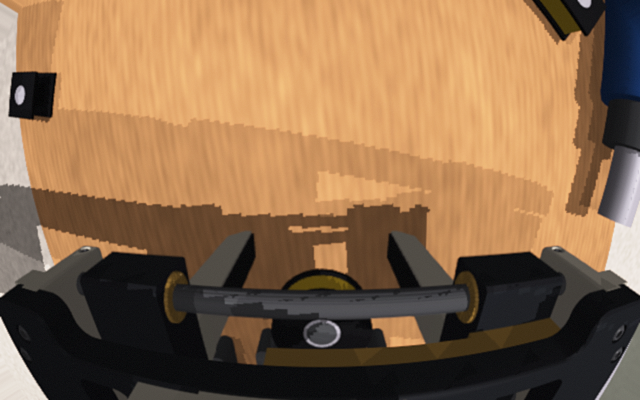

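>>> {"fn": "carry_out", "kwargs": {
  "targets": [
    {"hand":32,"x":0,"y":0.0005,"z":0.003,"ax":0,"ay":0,"az":0},
    {"hand":32,"x":0,"y":0.0005,"z":0.003,"ax":0,"ay":0,"az":0},
    {"hand":32,"x":0,"y":0.0005,"z":0.003,"ax":0,"ay":0,"az":0},
    {"hand":32,"x":-0.012,"y":0.0005,"z":0.003,"ax":0,"ay":0,"az":0},
    {"hand":32,"x":-0.022,"y":0.0005,"z":0.003,"ax":0,"ay":0,"az":0},
    {"hand":32,"x":-0.032,"y":0.0005,"z":0.003,"ax":0,"ay":0,"az":0},
    {"hand":32,"x":-0.042,"y":0.0005,"z":0.003,"ax":0,"ay":0,"az":0},
    {"hand":32,"x":-0.042,"y":0.0005,"z":0.003,"ax":0,"ay":0,"az":0}
  ]
}}

```text
t: 7.92
tool_pos: [0.5646, -0.1586, 0.1929]
orientation: [2.341, 2.094, -0.0]
force: [0.1, -0.3, 0.7]
opening: 0.0296
gripper_force: 0.0
```

```bash
python3 -c "
from h import *
go([.560+.0345*.108,-.1999+.0345,.191],-.108)"
```

```text
t 7.92 tcp [ 0.5646 -0.1586  0.1929] shift [-0.0069 -0.0001  0.0019] turn [ 0.0001  0.0004 -0.0031] q [-0.36  0.29  1.71 -0.    1.14 -0.25]
```

>>> {"fn": "carry_out", "kwargs": {
  "targets": [
    {"hand":32,"x":-0.003,"y":0,"z":0,"ax":0,"ay":0,"az":0},
    {"hand":32,"x":-0.005,"y":0,"z":0,"ax":0,"ay":0,"az":0},
    {"hand":32,"x":-0.007,"y":0,"z":0,"ax":0,"ay":0,"az":0},
    {"hand":32,"x":-0.009,"y":0,"z":0,"ax":0,"ay":0,"az":0},
    {"hand":32,"x":-0.009,"y":0,"z":0,"ax":0,"ay":0,"az":0}
  ]
}}

```text
t: 8.55
tool_pos: [0.5638, -0.1659, 0.1928]
orientation: [-2.339, -2.095, -0.001]
force: [1.1, 6.4, 1.4]
opening: 0.0297
gripper_force: 2.2
```

>>> {"fn": "carry_out", "kwargs": {
  "targets": [
    {"hand":32,"x":-0.0015,"y":0,"z":0,"ax":0,"ay":0,"az":0},
    {"hand":32,"x":-0.0015,"y":0,"z":0,"ax":0,"ay":0,"az":0}
  ]
}}

```text
t: 8.8
tool_pos: [0.5638, -0.1665, 0.1928]
orientation: [-2.338, -2.095, -0.003]
force: [1.4, 9.2, 1.7]
opening: 0.0297
gripper_force: 4.3
```

```bash
python3 -c "
from h import *
go([.5265,.1115,.30],-.108)"
```

```text
t 8.8 tcp [ 0.5638 -0.1665  0.1928] shift [ 0.2726 -0.0675 -0.1064] turn [-0.0003 -0.0028 -0.0015] q [-0.38  0.3   1.7   0.    1.14 -0.27]
```

>>> {"fn": "carry_out", "kwargs": {
  "targets": [
    {"hand":32,"x":0.03,"y":0,"z":0,"ax":0,"ay":0,"az":0},
    {"hand":32,"x":0.06,"y":0,"z":-0.05,"ax":0,"ay":0,"az":0},
    {"hand":70,"x":0.273,"y":-0.0675,"z":-0.106,"ax":0,"ay":0,"az":0},
    {"hand":70,"x":0.273,"y":-0.0675,"z":-0.106,"ax":0,"ay":0,"az":0},
    {"hand":70,"x":0.273,"y":-0.0675,"z":-0.106,"ax":0,"ay":0,"az":0},
    {"hand":70,"x":0.273,"y":-0.0675,"z":-0.106,"ax":0,"ay":0,"az":0},
    {"hand":70,"x":0.273,"y":-0.0675,"z":-0.106,"ax":0,"ay":0,"az":0},
    {"hand":70,"x":0.273,"y":-0.0675,"z":-0.106,"ax":0,"ay":0,"az":0}
  ]
}}

```text
t: 9.8
tool_pos: [0.5265, 0.1104, 0.2988]
orientation: [2.339, 2.096, -0.001]
force: [0.9, -0.5, -0.3]
opening: 0.0648
gripper_force: 0.0
```

```bash
python3 - <<'E'
from h import *
im,d=read_camera('top');p=camera_params('top');cv2.imwrite('pics/t3.png',im)
def bore(im,u,v,r,z):
    g=cv2.cvtColor(im,cv2.COLOR_BGR2GRAY)[v-r:v+r+1,u-r:u+r+1]
    m=((g>90)*255).astype(np.uint8);n,l,s,c=cv2.connectedComponentsWithStats(m)
    for i in range(1,n): print(s[i,4],(c[i]+[u-r,v-r]).round(1),cast(p,*(c[i]+[u-r,v-r]),z)[0].round(4))
u,v=(np.array([394,190]));
# large expected pixel
q=R.from_rotvec(p['rotation']).inv().apply(np.array([.560,-.1999,.028])-p['position']);U=p['cx']-p['fx']*q[0]/q[2];V=p['cy']+p['fy']*q[1]/q[2];print('exp px',U,V)
bore(im,round(U),round(V),6,.028)
im0=cv2.imread('pics/top0.png');print('small');bore(im0,285,201,4,.028);print('large0');bore(im0,329,184,6,.028)
go([.5265,.1115,.196],-.108)
E
```

```text
exp px 395.6545488362768 191.88478934639534
42 [396.1 191.6] [ 0.5609 -0.2012  0.028 ]
small
22 [283.9 199.9] [0.5295 0.1146 0.028 ]
large0
55 [329.5 182.5] [ 0.582  -0.0123  0.028 ]
t 9.85 tcp [0.5265 0.1099 0.2985] shift [ 0.0016 -0.0002  0.1025] turn [-0.0003  0.0007 -0.0025] q [ 0.11  0.04  1.78 -0.    1.32  0.22]
```

>>> {"fn": "carry_out", "kwargs": {
  "targets": [
    {"hand":70,"x":0.003,"y":0.001,"z":0.05,"ax":0,"ay":0,"az":0},
    {"hand":70,"x":0.003,"y":0.001,"z":0.085,"ax":0,"ay":0,"az":0},
    {"hand":70,"x":0.003,"y":0.001,"z":0.104,"ax":0,"ay":0,"az":0},
    {"hand":70,"x":0.003,"y":0.001,"z":0.104,"ax":0,"ay":0,"az":0},
    {"hand":30,"x":0.003,"y":0.001,"z":0.104,"ax":0,"ay":0,"az":0},
    {"hand":30,"x":0.003,"y":0.001,"z":0.104,"ax":0,"ay":0,"az":0},
    {"hand":30,"x":0.003,"y":0.001,"z":0.104,"ax":0,"ay":0,"az":0},
    {"hand":30,"x":0.003,"y":0.001,"z":0.104,"ax":0,"ay":0,"az":0}
  ],
  "newtons": 4
}}

```text
t: 10.85
tool_pos: [0.5282, 0.1138, 0.1957]
orientation: [2.339, 2.096, 0.002]
force: [0.2, 0.2, 3.0]
opening: 0.0353
gripper_force: 4.0
```

```bash
python3 -c "
from h import *
go([.6628+.022*.108,-.2243+.022,.196],-.108)"
```

```text
t 10.85 tcp [0.5282 0.1138 0.1957] shift [-2.991e-01  1.708e-01 -1.000e-04] turn [ 0.0015 -0.0003 -0.0018] q [ 0.12  0.18  1.84 -0.    1.12  0.23]
```

>>> {"fn": "carry_out", "kwargs": {
  "targets": [
    {"hand":30,"x":-0.015,"y":0.01,"z":0,"ax":0,"ay":0,"az":0},
    {"hand":30,"x":-0.05,"y":0.035,"z":0,"ax":0,"ay":0,"az":0},
    {"hand":30,"x":-0.085,"y":0.06,"z":0,"ax":0,"ay":0,"az":0},
    {"hand":30,"x":-0.12,"y":0.085,"z":0,"ax":0,"ay":0,"az":0},
    {"hand":30,"x":-0.155,"y":0.11,"z":0,"ax":0,"ay":0,"az":0},
    {"hand":30,"x":-0.19,"y":0.135,"z":0,"ax":0,"ay":0,"az":0},
    {"hand":30,"x":-0.22,"y":0.16,"z":0,"ax":0,"ay":0,"az":0},
    {"hand":30,"x":-0.235,"y":0.171,"z":0,"ax":0,"ay":0,"az":0}
  ]
}}

```text
t: 11.85
tool_pos: [0.6727, -0.1415, 0.195]
orientation: [2.341, 2.094, 0.0]
force: [-1.6, 3.6, 5.2]
opening: 0.0357
gripper_force: 4.0
```

```bash
python3 -c "
from h import *
go([.6628+.022*.108,-.2243+.022,.196],-.108)"
```

```text
t 11.85 tcp [ 0.6727 -0.1415  0.195 ] shift [-0.0612 -0.0007 -0.0009] turn [ 0.0007  0.0004 -0.0037] q [-0.28  0.53  1.39 -0.    1.22 -0.17]
```

>>> {"fn": "carry_out", "kwargs": {
  "targets": [
    {"hand":30,"x":-0.015,"y":-0.0005,"z":0,"ax":0,"ay":0,"az":0},
    {"hand":30,"x":-0.03,"y":-0.0005,"z":0,"ax":0,"ay":0,"az":0},
    {"hand":30,"x":-0.045,"y":-0.0005,"z":0,"ax":0,"ay":0,"az":0},
    {"hand":30,"x":-0.055,"y":-0.0005,"z":0,"ax":0,"ay":0,"az":0},
    {"hand":30,"x":-0.06,"y":-0.0005,"z":0,"ax":0,"ay":0,"az":0},
    {"hand":30,"x":-0.06,"y":-0.0005,"z":0,"ax":0,"ay":0,"az":0}
  ]
}}

```text
t: 12.6
tool_pos: [0.6647, -0.1987, 0.1947]
orientation: [-2.341, -2.096, 0.001]
force: [-0.2, 0.0, 0.6]
opening: 0.0358
gripper_force: 4.0
```

```bash
python3 -c "
from h import *
go([.6628+.022*.108,-.2243+.022,.196],-.108)"
```

```text
t 12.6 tcp [ 0.6647 -0.1987  0.1947] shift [-0.0036  0.0009 -0.0013] turn [-0.0003  0.0003 -0.0023] q [-0.36  0.55  1.37 -0.    1.22 -0.25]
```

>>> {"fn": "carry_out", "kwargs": {
  "targets": [
    {"hand":55,"x":0,"y":0,"z":0,"ax":0,"ay":0,"az":0},
    {"hand":55,"x":0,"y":0.0005,"z":0,"ax":0,"ay":0,"az":0},
    {"hand":55,"x":0.015,"y":0.001,"z":0,"ax":0,"ay":0,"az":0},
    {"hand":55,"x":0.034,"y":0.001,"z":0,"ax":0,"ay":0,"az":0},
    {"hand":55,"x":0.034,"y":0.001,"z":0,"ax":0,"ay":0,"az":0},
    {"hand":21,"x":0.034,"y":0.001,"z":0.002,"ax":0,"ay":0,"az":0},
    {"hand":21,"x":0.034,"y":0.001,"z":0.002,"ax":0,"ay":0,"az":0},
    {"hand":21,"x":0.034,"y":0.001,"z":0.002,"ax":0,"ay":0,"az":0}
  ]
}}

```text
t: 13.6
tool_pos: [0.6695, -0.1651, 0.1928]
orientation: [-2.341, -2.095, 0.0]
force: [0.5, -0.1, -0.3]
opening: 0.0258
gripper_force: 0.0
```

```bash
python3 -c "
from h import *
go([.6628+.0225*.108,-.2243+.0224,.196],-.108)"
```

```text
t 13.6 tcp [ 0.6695 -0.1651  0.1928] shift [-0.0371 -0.0001 -0.0032] turn [-0.0001  0.     -0.0026] q [-0.32  0.54  1.38 -0.    1.22 -0.21]
```

>>> {"fn": "carry_out", "kwargs": {
  "targets": [
    {"hand":21,"x":0,"y":0,"z":0,"ax":0,"ay":0,"az":0},
    {"hand":21,"x":-0.008,"y":0,"z":0,"ax":0,"ay":0,"az":0},
    {"hand":21,"x":-0.016,"y":0,"z":0,"ax":0,"ay":0,"az":0},
    {"hand":21,"x":-0.024,"y":0,"z":0,"ax":0,"ay":0,"az":0},
    {"hand":21,"x":-0.03,"y":0,"z":0,"ax":0,"ay":0,"az":0},
    {"hand":21,"x":-0.033,"y":0,"z":0,"ax":0,"ay":0,"az":0},
    {"hand":21,"x":-0.036,"y":0,"z":0,"ax":0,"ay":0,"az":0},
    {"hand":21,"x":-0.037,"y":0,"z":0,"ax":0,"ay":0,"az":0}
  ]
}}

```text
t: 14.6
tool_pos: [0.6655, -0.2015, 0.1929]
orientation: [2.34, 2.096, 0.0]
force: [-0.1, 1.5, 0.4]
opening: 0.0198
gripper_force: 0.2
```

>>> {"fn": "carry_out", "kwargs": {
  "targets": [
    {"hand":21,"x":-0.001,"y":0,"z":0,"ax":0,"ay":0,"az":0},
    {"hand":21,"x":-0.002,"y":0,"z":0,"ax":0,"ay":0,"az":0},
    {"hand":21,"x":-0.003,"y":0,"z":0,"ax":0,"ay":0,"az":0},
    {"hand":21,"x":-0.003,"y":0,"z":0,"ax":0,"ay":0,"az":0}
  ]
}}

```text
t: 15.1
tool_pos: [0.6654, -0.2032, 0.1929]
orientation: [-2.339, -2.096, -0.002]
force: [0.1, 6.1, 1.4]
opening: 0.0197
gripper_force: 2.9
```

```bash
python3 - <<'E'
from h import *
im=cv2.imread('pics/top0.png');p=camera_params('top')
g=cv2.cvtColor(im,cv2.COLOR_BGR2GRAY)[172:185,194:207]
n,l,s,c=cv2.connectedComponentsWithStats(((g>85)*255).astype(np.uint8))
for i in range(1,n): print(s[i,4],c[i]+[194,172],cast(p,*(c[i]+[194,172]),.032)[0])
hsv=cv2.cvtColor(im,cv2.COLOR_BGR2HSV);m=((hsv[...,1]>150)&(abs(hsv[...,0].astype(int)-112)<15)).astype(np.uint8);m[:,260:]=0;m[:140]=0
n,l,s,c=cv2.connectedComponentsWithStats(m);i=1+np.argmax(s[1:,4])
w=cast(p,*np.argwhere(l==i)[:,::-1].T,.05)[:,:2].astype(np.float32);print(cv2.minAreaRect(w))
go([.6628+.0225*.108,-.2243+.0224,.196],-.108)
E
```

```text
39 [198.51282051 176.66666667] [0.58849271 0.35434521 0.032     ]
((0.5109646320343018, 0.3447614908218384), (0.21382960677146912, 0.2660711407661438), 85.08796691894531)
t 15.1 tcp [ 0.6654 -0.2032  0.1929] shift [ 0.0013 -0.0003 -0.003 ] turn [-0.0002 -0.0018 -0.0013] q [-0.37  0.56  1.36  0.    1.22 -0.26]
```

>>> {"fn": "carry_out", "kwargs": {
  "targets": [
    {"hand":21,"x":0.03,"y":0,"z":0,"ax":0,"ay":0,"az":0},
    {"hand":21,"x":0.06,"y":0,"z":-0.06,"ax":0,"ay":0,"az":0},
    {"hand":75,"x":0.1,"y":-0.02,"z":-0.12,"ax":0,"ay":0,"az":0},
    {"hand":75,"x":0.15,"y":-0.03,"z":-0.17,"ax":0,"ay":0,"az":0},
    {"hand":75,"x":0.15,"y":-0.03,"z":-0.17,"ax":0,"ay":0,"az":0}
  ]
}}

```text
t: 15.72
tool_pos: [0.6523, -0.0501, 0.3671]
orientation: [2.335, 2.095, 0.006]
force: [0.2, 0.9, 0.2]
opening: 0.0452
gripper_force: 0.0
```

```bash
python3 -c "
from h import *
go([.572,.24,.36],-.108)"
```

```text
t 15.72 tcp [ 0.6523 -0.0501  0.3671] shift [ 0.2798 -0.1112  0.0064] turn [ 0.0057  0.0003 -0.0002] q [-0.16  0.29  1.37 -0.    1.47 -0.05]
```

>>> {"fn": "carry_out", "kwargs": {
  "targets": [
    {"hand":75,"x":0.28,"y":-0.11,"z":0.006,"ax":0,"ay":0,"az":0},
    {"hand":75,"x":0.28,"y":-0.11,"z":0.006,"ax":0,"ay":0,"az":0},
    {"hand":75,"x":0.28,"y":-0.11,"z":0.006,"ax":0,"ay":0,"az":0},
    {"hand":75,"x":0.28,"y":-0.11,"z":0.006,"ax":0,"ay":0,"az":0},
    {"hand":75,"x":0.28,"y":-0.11,"z":0.006,"ax":0,"ay":0,"az":0},
    {"hand":75,"x":0.28,"y":-0.11,"z":0.006,"ax":0,"ay":0,"az":0},
    {"hand":75,"x":0.28,"y":-0.11,"z":0.006,"ax":0,"ay":0,"az":0}
  ]
}}

```text
t: 16.6
tool_pos: [0.5734, 0.2378, 0.3558]
orientation: [2.34, 2.096, -0.003]
force: [0.2, 0.1, -0.2]
opening: 0.0695
gripper_force: 0.0
```

```bash
python3 -c "
from h import *
import pickle
p=camera_params('wrist');im,d=read_camera('wrist');cv2.imwrite('pics/w4.png',im)
pickle.dump(p,open('/tmp/w4.pkl','wb'))
go([.587,.352,.26],1.485)
im,d=read_camera('top');cv2.imwrite('pics/t4.png',im)"
```

```text
t 16.65 tcp [0.5736 0.2372 0.3561] shift [0.1157 0.0006 0.0959] turn [-1.500e-03  3.000e-04 -1.596e+00] q [ 0.31  0.21  1.49 -0.    1.44  0.42]
```

View pics/w4.png

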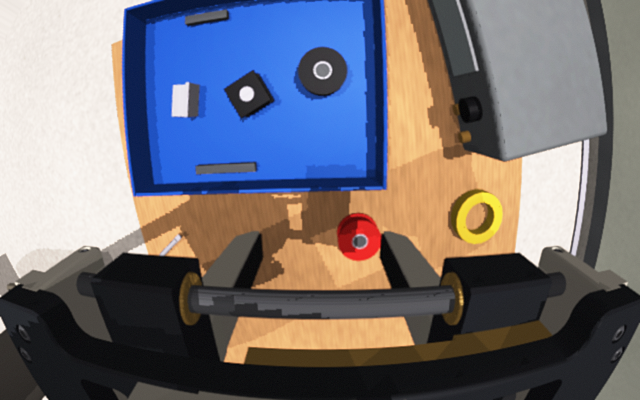

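```bash
python3 -c "
from h import *
import pickle
p=pickle.load(open('/tmp/w4.pkl','rb'));c=cast(p,[322,388,385,135],[70,186,3,193],.032,True);print(c.round(4))
c2=cast(p,[387,135,],[188,194],.05,True)[:,:2];print(c2, np.arctan2(*(c2[0]-c2[1])[::-1]))
go([c[0][0],c[0][1],.26],1.485)"
```

```text
[[0.5871 0.3556 0.032 ]
 [0.6417 0.2337 0.032 ]
 [0.6574 0.4216 0.032 ]
 [0.3588 0.2581 0.032 ]]
[[0.63701276 0.23643561]
 [0.37171727 0.26021903]] -0.0894097921808071
t 16.7 tcp [0.5738 0.2369 0.3563] shift [0.1195 0.     0.0962] turn [-1.1000e-03  2.0000e-04 -1.5966e+00] q [ 0.31  0.21  1.49 -0.    1.44  0.42]
```

>>> {"fn": "carry_out", "kwargs": {
  "targets": [
    {"hand":75,"x":0.1195,"y":0,"z":0.06,"ax":0,"ay":0,"az":-1.596},
    {"hand":75,"x":0.1195,"y":0,"z":0.06,"ax":0,"ay":0,"az":-1.596},
    {"hand":75,"x":0.1195,"y":0,"z":0.06,"ax":0,"ay":0,"az":-1.596},
    {"hand":75,"x":0.1195,"y":0,"z":0.06,"ax":0,"ay":0,"az":-1.596},
    {"hand":75,"x":0.1195,"y":0,"z":0.06,"ax":0,"ay":0,"az":-1.596},
    {"hand":75,"x":0.1195,"y":0,"z":0.06,"ax":0,"ay":0,"az":-1.596},
    {"hand":75,"x":0.1195,"y":0,"z":0.06,"ax":0,"ay":0,"az":-1.596},
    {"hand":75,"x":0.1195,"y":0,"z":0.06,"ax":0,"ay":0,"az":-1.596}
  ]
}}

```text
t: 17.7
tool_pos: [0.5874, 0.3554, 0.2966]
orientation: [-0.278, -3.129, 0.001]
force: [0.6, 0.5, 0.6]
opening: 0.0695
gripper_force: 0.0
```

```bash
python3 -c "
from h import *
go([.587,.355,.197],1.485)"
```

```text
t 17.7 tcp [0.5874 0.3554 0.2966] shift [ 0.0003 -0.0004  0.0996] turn [-0.0004 -0.0001 -0.0912] q [ 0.47  0.43  1.33 -0.    1.38 -0.92]
```

>>> {"fn": "carry_out", "kwargs": {
  "targets": [
    {"hand":75,"x":0,"y":0,"z":0.04,"ax":0,"ay":0,"az":-0.09},
    {"hand":75,"x":0,"y":0,"z":0.08,"ax":0,"ay":0,"az":-0.09},
    {"hand":75,"x":0,"y":0,"z":0.1,"ax":0,"ay":0,"az":-0.09},
    {"hand":75,"x":0,"y":0,"z":0.1,"ax":0,"ay":0,"az":-0.09},
    {"hand":40,"x":0,"y":0,"z":0.1,"ax":0,"ay":0,"az":-0.09},
    {"hand":40,"x":0,"y":0,"z":0.1,"ax":0,"ay":0,"az":-0.09},
    {"hand":40,"x":0,"y":0,"z":0.1,"ax":0,"ay":0,"az":-0.09},
    {"hand":40,"x":0,"y":0,"z":0.1,"ax":0,"ay":0,"az":-0.09}
  ],
  "newtons": 25
}}

```text
t: 18.7
tool_pos: [0.5871, 0.3575, 0.1987]
orientation: [0.142, 3.136, 0.002]
force: [0.4, -1.7, 6.3]
opening: 0.0463
gripper_force: 25.0
```

>>> {"fn": "carry_out", "kwargs": {
  "targets": [
    {"hand":40,"x":0,"y":0,"z":-0.02,"ax":0,"ay":0,"az":0},
    {"hand":40,"x":0,"y":0,"z":-0.06,"ax":0,"ay":0,"az":0},
    {"hand":40,"x":0,"y":0,"z":-0.11,"ax":0,"ay":0,"az":0},
    {"hand":40,"x":0,"y":0,"z":-0.12,"ax":0,"ay":0,"az":0}
  ]
}}

```text
t: 19.2
tool_pos: [0.5875, 0.358, 0.3235]
orientation: [0.142, 3.131, 0.007]
force: [-0.2, -0.4, -1.8]
opening: 0.0465
gripper_force: 25.0
```

```bash
python3 -c "
from h import *
print(read_state()['opening'],read_state()['force'],read_state()['orientation']);go([.4598,-.1503,.25],-.108)"
```

```text
0.04650725944365544 [-0.15202051 -0.37349734 -1.8281076 ] [0.14190343 3.13078229 0.00701734]
t 19.2 tcp [0.5875 0.358  0.3235] shift [ 0.0817 -0.5181  0.0704] turn [0.0096 0.0019 1.5882] q [ 0.47  0.41  1.31  0.    1.41 -1.01]
```

Weight 1.8 N confirms the coil is held.

>>> {"fn": "carry_out", "kwargs": {
  "targets": [
    {"hand":40,"x":0.082,"y":-0.518,"z":0.02,"ax":0,"ay":0,"az":1.588},
    {"hand":40,"x":0.082,"y":-0.518,"z":0.02,"ax":0,"ay":0,"az":1.588},
    {"hand":40,"x":0.082,"y":-0.518,"z":0.02,"ax":0,"ay":0,"az":1.588},
    {"hand":40,"x":0.082,"y":-0.518,"z":0.02,"ax":0,"ay":0,"az":1.588},
    {"hand":40,"x":0.082,"y":-0.518,"z":0.02,"ax":0,"ay":0,"az":1.588},
    {"hand":40,"x":0.082,"y":-0.518,"z":0.02,"ax":0,"ay":0,"az":1.588},
    {"hand":40,"x":0.082,"y":-0.518,"z":0.02,"ax":0,"ay":0,"az":1.588},
    {"hand":40,"x":0.082,"y":-0.518,"z":0.02,"ax":0,"ay":0,"az":1.588}
  ]
}}

```text
t: 20.2
tool_pos: [0.4627, -0.1287, 0.2975]
orientation: [-2.25, -2.192, -0.0]
force: [0.7, 0.9, -1.4]
opening: 0.0468
gripper_force: 25.0
```

```bash
python3 -c "
from h import *
go([.4598,-.1503,.25],-.108)"
```

```text
t 20.2 tcp [ 0.4627 -0.1287  0.2975] shift [-0.0216 -0.0023  0.0475] turn [-0.0002 -0.0002  0.0821] q [-0.38 -0.12  1.94  0.    1.32 -0.35]
```

>>> {"fn": "carry_out", "kwargs": {
  "targets": [
    {"hand":40,"x":-0.0216,"y":-0.0023,"z":0.048,"ax":0,"ay":0,"az":0.082},
    {"hand":40,"x":-0.0216,"y":-0.0023,"z":0.07,"ax":0,"ay":0,"az":0.082},
    {"hand":40,"x":-0.0216,"y":-0.0023,"z":0.07,"ax":0,"ay":0,"az":0.082},
    {"hand":40,"x":-0.0216,"y":-0.0023,"z":0.07,"ax":0,"ay":0,"az":0.082}
  ]
}}

```text
t: 20.7
tool_pos: [0.4615, -0.1486, 0.2287]
orientation: [2.331, 2.106, 0.001]
force: [0.3, 0.6, -0.8]
opening: 0.0468
gripper_force: 25.0
```

```bash
python3 -c "
from h import *
go([.4598,-.1503,.195],-.108)"
```

```text
t 20.7 tcp [ 0.4615 -0.1486  0.2287] shift [-0.0019 -0.0015  0.0337] turn [0.0008 0.0002 0.0066] q [-0.42 -0.02  1.98  0.    1.18 -0.32]
```

>>> {"fn": "carry_out", "kwargs": {
  "targets": [
    {"hand":40,"x":-0.0019,"y":-0.0015,"z":0.02,"ax":0,"ay":0,"az":0.006},
    {"hand":40,"x":-0.0019,"y":-0.0015,"z":0.028,"ax":0,"ay":0,"az":0.006},
    {"hand":40,"x":-0.0019,"y":-0.0015,"z":0.032,"ax":0,"ay":0,"az":0.006},
    {"hand":40,"x":-0.0019,"y":-0.0015,"z":0.033,"ax":0,"ay":0,"az":0.006},
    {"hand":40,"x":-0.0019,"y":-0.0015,"z":0.033,"ax":0,"ay":0,"az":0.006}
  ]
}}

```text
t: 21.32
tool_pos: [0.4597, -0.1505, 0.1953]
orientation: [2.337, 2.098, 0.001]
force: [0.4, -0.9, -0.6]
opening: 0.0463
gripper_force: 25.0
```

```bash
python3 -c "
from h import *
go([.4549+.027*.108,-.195+.0268,.195],-.108)"
```

```text
t 21.32 tcp [ 0.4597 -0.1505  0.1953] shift [-0.0178  0.      0.0003] turn [0.0007 0.0002 0.0001] q [-0.42  0.03  2.    0.    1.11 -0.31]
```

>>> {"fn": "carry_out", "kwargs": {
  "targets": [
    {"hand":40,"x":0,"y":0,"z":0,"ax":0,"ay":0,"az":0},
    {"hand":40,"x":-0.008,"y":0,"z":0,"ax":0,"ay":0,"az":0},
    {"hand":40,"x":-0.016,"y":0,"z":0,"ax":0,"ay":0,"az":0},
    {"hand":40,"x":-0.017,"y":0,"z":0,"ax":0,"ay":0,"az":0},
    {"hand":65,"x":-0.017,"y":0,"z":0,"ax":0,"ay":0,"az":0},
    {"hand":65,"x":-0.017,"y":0,"z":0,"ax":0,"ay":0,"az":0},
    {"hand":65,"x":0.005,"y":0,"z":0,"ax":0,"ay":0,"az":0},
    {"hand":65,"x":0.022,"y":0,"z":0,"ax":0,"ay":0,"az":0}
  ],
  "newtons": 5
}}

```text
t: 22.32
tool_pos: [0.4618, -0.1279, 0.1948]
orientation: [-2.338, -2.098, -0.0]
force: [0.6, 0.3, -1.3]
opening: 0.0601
gripper_force: 0.0
```

>>> {"fn": "carry_out", "kwargs": {
  "targets": [
    {"hand":65,"x":0.001,"y":0,"z":0,"ax":0,"ay":0,"az":0},
    {"hand":26,"x":0.001,"y":0,"z":0.001,"ax":0,"ay":0,"az":0},
    {"hand":26,"x":0.001,"y":0,"z":0.001,"ax":0,"ay":0,"az":0},
    {"hand":26,"x":0.001,"y":0,"z":0.001,"ax":0,"ay":0,"az":0},
    {"hand":26,"x":0.001,"y":0,"z":0.001,"ax":0,"ay":0,"az":0}
  ]
}}

```text
t: 22.95
tool_pos: [0.4619, -0.1279, 0.1938]
orientation: [2.339, 2.098, -0.0]
force: [-0.6, -0.9, -0.0]
opening: 0.0264
gripper_force: 0.0
```

```bash
python3 -c "
from h import *
go([.4549+.0283*.108,-.195+.0282,.194],-.108)"
```

```text
t 22.95 tcp [ 0.4619 -0.1279  0.1938] shift [-0.0391  0.0003 -0.0002] turn [-0.      0.0001 -0.0004] q [-0.38  0.02  2.01 -0.    1.11 -0.27]
```

>>> {"fn": "carry_out", "kwargs": {
  "targets": [
    {"hand":26,"x":-0.007,"y":0,"z":0,"ax":0,"ay":0,"az":0},
    {"hand":26,"x":-0.014,"y":0,"z":0,"ax":0,"ay":0,"az":0},
    {"hand":26,"x":-0.021,"y":0,"z":0,"ax":0,"ay":0,"az":0},
    {"hand":26,"x":-0.028,"y":0,"z":0,"ax":0,"ay":0,"az":0},
    {"hand":26,"x":-0.033,"y":0,"z":0,"ax":0,"ay":0,"az":0},
    {"hand":26,"x":-0.036,"y":0,"z":0,"ax":0,"ay":0,"az":0},
    {"hand":26,"x":-0.039,"y":0,"z":0,"ax":0,"ay":0,"az":0},
    {"hand":26,"x":-0.039,"y":0,"z":0,"ax":0,"ay":0,"az":0}
  ]
}}

```text
t: 23.95
tool_pos: [0.4577, -0.1665, 0.1938]
orientation: [2.338, 2.098, -0.0]
force: [0.2, -0.6, 0.1]
opening: 0.0244
gripper_force: 0.0
```

>>> {"fn": "carry_out", "kwargs": {
  "targets": [
    {"hand":26,"x":-0.001,"y":0,"z":0,"ax":0,"ay":0,"az":0},
    {"hand":26,"x":-0.002,"y":0,"z":0,"ax":0,"ay":0,"az":0},
    {"hand":26,"x":-0.002,"y":0,"z":0,"ax":0,"ay":0,"az":0}
  ]
}}

```text
t: 24.32
tool_pos: [0.4575, -0.1678, 0.1938]
orientation: [-2.337, -2.098, -0.001]
force: [0.9, 5.9, 1.7]
opening: 0.0243
gripper_force: 2.4
```

>>> {"fn": "carry_out", "kwargs": {
  "targets": [
    {"hand":26,"x":-0.001,"y":0,"z":0,"ax":0,"ay":0,"az":0},
    {"hand":26,"x":0.03,"y":0,"z":0,"ax":0,"ay":0,"az":0},
    {"hand":26,"x":0.05,"y":0,"z":-0.05,"ax":0,"ay":0,"az":0},
    {"hand":26,"x":0.05,"y":0.03,"z":-0.11,"ax":0,"ay":0,"az":0},
    {"hand":26,"x":0,"y":0.085,"z":-0.166,"ax":0,"ay":0,"az":0},
    {"hand":26,"x":-0.05,"y":0.085,"z":-0.166,"ax":0,"ay":0,"az":0},
    {"hand":26,"x":-0.11,"y":0.085,"z":-0.166,"ax":0,"ay":0,"az":0},
    {"hand":26,"x":-0.11,"y":0.085,"z":-0.166,"ax":0,"ay":0,"az":0}
  ]
}}

```text
t: 25.32
tool_pos: [0.5295, -0.2906, 0.3601]
orientation: [2.341, 2.093, -0.001]
force: [0.4, 0.8, -0.5]
opening: 0.0245
gripper_force: 0.0
```

```bash
python3 -c "
from h import *
import pickle
p=camera_params('wrist');im,d=read_camera('wrist');cv2.imwrite('pics/w5.png',im)
pickle.dump(p,open('/tmp/w5.pkl','wb'));print(read_state()['force'],read_state()['tool_pos'])"
```

```text
[-0.54863037  0.39149285 -0.32673212] [ 0.52950664 -0.28955085  0.35964157]
```

View pics/w5.png

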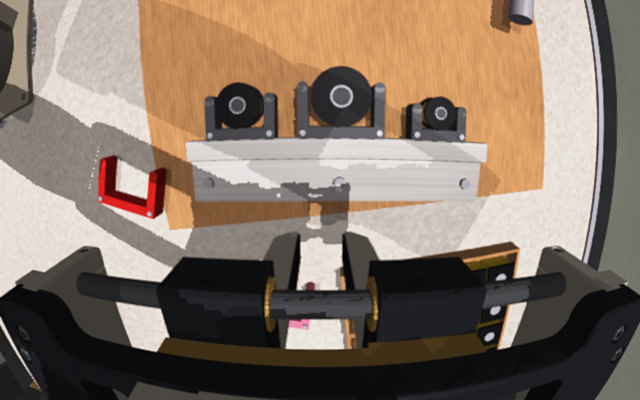

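```bash
python3 -c "
from h import *
import pickle
p=pickle.load(open('/tmp/w5.pkl','rb'));c=cast(p,[237,341,441],[105,96,113],.028,True)[:,:2]
s=np.array([[.4549,-.195],[.56,-.1999],[.6628,-.2243]]);print(c.round(4),((c-s)*1000).round(1))
sc=cast(p,[213,271,303,379,417,459],[134,134,132,132,137,137],.026,True);print(sc.round(4))"
```

```text
[[ 0.4544 -0.1951]
 [ 0.5598 -0.2   ]
 [ 0.6634 -0.2245]] [[-0.5 -0.1]
 [-0.2 -0.1]
 [ 0.6 -0.2]]
[[ 0.4233 -0.2207  0.026 ]
 [ 0.4853 -0.23    0.026 ]
 [ 0.5179 -0.2321  0.026 ]
 [ 0.5949 -0.24    0.026 ]
 [ 0.6352 -0.2484  0.026 ]
 [ 0.6842 -0.2514  0.026 ]]
```

All three coils measure within 1 mm of home, and the arm is clear of everything, so I'm handing in.

```bash
python3 -c "
from plant import *
print(robot.close_job())"
```

```text
the job is handed in; nothing more can be done
None
```

The job is handed in: all three coils stand fully home in their matching cores, within about 1 mm of their home points in the last camera check, with the arm clear at about 25 s of the 72 s allowed.

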